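# Turn the rotary board holder to its target line and clamp it

### The arm

A 6-joint arm with a two-finger parallel gripper is mounted at the origin on the work surface. World frame = base frame: x ahead of the robot, y to its left, z up, the work surface at z = 0. Lengths are in m, angles in degrees, forces in N, time in s.
With the tool pointing down it reaches from about 0.325 to 0.9 m from the base axis. Payload 6.1 kg.
Tool frame: the origin (TCP) lies midway between the tips of the shut fingers; the grasp point (between the pads) lies 19 mm behind it (r.hold_point_z is the distance from the TCP to the grasp point, in m); y points along the fingers, z is the direction in which the jaws open and shut, and the axes are right-handed (so a half turn about y gives the same grasp; the last joint's range is limited). The gripper opens to 85 mm and grips with 20 to 120 N. Pads are 22 mm wide; open, the fingers measure 114 mm over their backs; the gripper's body (76 mm by 85 mm) begins 54 mm behind the grasp point. The pads swing forward as they close: fully open they stand 13 mm farther back than shut.
Start: joints at [-82.282, 12.628, 87.462, -0, 79.91, -7.225], TCP at [0.161, -0.604, 0.231] pointing down, gripper open.
Joint ranges: [-170.65, 170.65], [-52.31, 119.04], [5.05, 147.46], [-71.25, 251.25], [11.57, 151.72], [-153.62, 153.62]. Speed limits (degrees/s): [147.25, 147.25, 172.46, 180, 180, 180].

### API

Orientations are given as a 3x3 rotation matrix whose columns are the frame's x, y, z axes.
In Python, from cell import r gives the robot as it stands. The module is installed in compiled form; this text tells all that it offers.
- The arm moves only by the shell command python3 -m crank 'ROWS' [OPENING] [FORCE]. ROWS is a JSON object of lists of equal length, an entry for each row: "xyz": the shift along the tool's x, y, z in mm, a list of three; "yaw": the turn about the tool's y in degrees. In form: {"xyz": [[x, y, z], ...], "yaw": [yaw, ...]}. A call has exactly 5 rows; each row shifts and turns the commanded pose from where the row before left it, along the tool's axes as they then stand; what a row does not reach is not made up. A row lasts 1/8 s, in which the tool goes at most 62.5 mm and 10.7 degrees, less where a joint would pass 70% of its speed; a pose out of reach is approached as far as the arm can. A call with a gripper value outside its range is refused whole. OPENING is the finger opening in mm, from 0 to 85.4, set as the call begins (- or left out, the last holds). The fingers move at their own pace and stop on an object; FORCE is the grip in N (left out, the last holds). Time passes only in rows, so rows that do not move let the fingers close, or fill a call up. It gives the time, the measured TCP pose, the force and the opening at its end, in the units of the state.
- r.get_state(): the state, without advancing time (a new reading comes with each control period).
- r.read_camera(name): name is "scene" or "side" or "wrist"; returns (picture, depth): 420x560x3 uint8, red, green, blue; 420x560 float32, m along the optical axis (not along the pixel's ray), 0 where there is no reading.
- r.camera_params(name): a dict with "fx", "fy", "cx", "cy" (pixels), "distortion" ([k1, k2, p1, p2, k3] as OpenCV has them; the pictures are not rectified), "extrinsics" (4x4, takes a point from camera to world coordinates); the wrist camera has in their place "T_tool_cam" (4x4, takes a point from camera to tool coordinates, whose origin is the TCP and whose axes are the tool frame's). Camera axes: x right, y up, looking along -z (the intrinsics and any distortion apply to the point x, -y, -z); pixel columns grow to the right and rows downward; lengths in m; the calibration is good to about 2 mm. A picture is of the moment at which its call begins: read the wrist's pose just before it. camera_params takes no time and is no camera call.
- r.hand_in(): hands the job in, once; it reports no verdict.
The state is a dict: "clock": time; "qpos": joint angles; "qvel": joint speeds; "joint_efforts": joint torques, N m; "position": TCP position; "tcp_rot": TCP orientation; "force": force on the tool from outside, world axes, zero at the start; "ft_torque": the same for the moment, N m; "opening": finger opening in m.
Only numpy, scipy, OpenCV 4.12 (cv2) and the standard library are available. Lean on these libraries where they do the work, as an engineer would, in place of code of your own. Each camera call takes 0.05 s, during which the arm holds its last target.

### The job

Bring the circuit board on the rotary holder round to its working angle: push the upright finger post on the dial sideways, either way round, until the dial's index line lines up with the long, arrow-tailed target line on the scale ring around it. Then lock it: push the clamp lever's knob round, towards the robot's side, until the lever is fully home against its stop, with the lines still lined up. Only push, gently, with the outside of the fingertips: pinch and lift nothing, and leave the tools and parts lying about where they are.

Things in the scene. Friction and masses are not known exactly. Their poses are not given: they have to be found in the camera images.
- holder: rotary board holder, fixed to the bench (sizes in mm): grey square base 240 x 240 x 20 high, with a 70 wide tab on its own -y side for the clamp lever. Origin under its centre; its own -x side roughly faces the robot. On it a flat aluminium scale ring (210 dia, top at 26) and within that the round aluminium dial (160 dia, top at 34) with a low circuit board (88 x 58, 7 high) at its centre
- dial_axis (a point): centre of the dial's top face, 34 above the bench; the dial turns about the vertical through it (sizes in mm)
- dial (a joint): dial angle, rad, grows counterclockwise seen from above, no stops; a friction brake (0.12 N m, about 2 N at the post) keeps it where it is left, it does not coast or spring back
- index_line (a point): outer end of the dial's index line, on its rim 80 from the axis: the only line on the dial, a black radial line 21 long, 4 wide, on the opposite side of the axis from the finger post (sizes in mm)
- target_line (a point): inner end of the target line, also 80 mm from the axis: the one long thick black line on the scale ring, 22 long, 4 wide, with a chevron at its outer end, at any of many angles; the other 23 scale lines are short (8) and thin (1.4). When the lines are lined up this point and index_line coincide (sizes in mm)
- finger_post (a point): the dark steel finger post, 14 dia, standing upright on the dial 62 from the axis, opposite the index line; from 34 to 68 above the bench; this point is at its top, on its centreline (sizes in mm)
- clamp_axis (a point): pivot of the clamp lever, 150 from the dial axis along the holder's own -y, 30 above the bench; the axis is vertical (sizes in mm)
- clamp (a joint): clamp lever angle, rad: 0 = open, pointing straight out along the holder's own -y; grows clockwise seen from above as its knob swings towards the holder's own -x (the robot's side); 1.4 = fully home against a hard stop, lying along the base's edge. Friction (0.08 N m, about 1 N at the knob) keeps it where it is left
- clamp_knob (a point): the upright round knob at the free end of the clamp lever, dark steel, 16 dia, 75 from the pivot, from 27 to 57 above the bench; this point is at its top, on its centreline. The steel lever arm below it is 14 wide, from 27 to 35 above the bench (sizes in mm)
- jar: loose small amber jar, 28 dia x 30 high, standing on a corner of the holder's base; origin at the centre of its underside; leave alone (sizes in mm)
- tray: loose steel parts tray with compartments, 70 x 100 x 16 high; origin under its centre; leave alone (sizes in mm)
- tweezers: loose dark tweezers, about 112 long, 8 high, lying flat along their own x; origin near the middle, at the underside; leave alone (sizes in mm)
- driver: loose screwdriver with a red handle, 150 long, lying along its own x; leave alone (sizes in mm)
- cleaner: loose white bottle, 40 dia x 85 high; origin at the centre of its underside; leave alone (sizes in mm)
- pry_bar: loose black plastic pry bar, about 118 long, 6 high, along its own x; leave alone (sizes in mm)
- phone_back: loose black phone back, 150 x 72 x 7 high; origin under its centre; leave alone (sizes in mm)
- brush: loose brush, 130 long, lying along its own x; leave alone (sizes in mm)

How it is judged:
By the outcome, as a careful person would: the job done as asked, in the order asked, and still so for the second after the job is handed in, with the robot touching nothing.
It also fails if it takes over 58 s, if anything falls off the work surface, if the arm or the gripper's body presses on something with over 40 N, if the wrist force passes 120 N, or if a joint passes its speed limit or range.

## Working session

There is one attempt and no reset: what is moved stays moved. The work goes in short steps, Python scripts to look and compute and a shell command to move; the robot and the scene stay as the last step left them, time stands still between calls to the robot, and variables do not carry over. Pictures are saved under pics/ and viewed, and the job is handed in when it is done.

```bash
mkdir -p pics; cat > h.py <<'E'
import numpy as np, cv2
from cell import r
def shot(n,f):
    p,d=r.read_camera(n); np.savez('/tmp/'+f+'.npz',p=p,d=d); cv2.imwrite('pics/'+f+'.png',p[:,:,::-1]); return p,d
E
python3 - <<'E'
from h import *
s=r.get_state(); print(s['clock'],s['position'],s['tcp_rot'],s['opening'],s['force'])
for n in ['scene','side','wrist']:
    shot(n,n+'1'); print(n,r.camera_params(n))
E
```

```text
0.0 [ 0.16107994 -0.60324359  0.23017285] [[-9.66180971e-01 -2.64736688e-04  2.57864813e-01]
 [-2.57864822e-01  1.98327445e-03 -9.66178969e-01]
 [-2.55633675e-04 -9.99997998e-01 -1.98446831e-03]] 0.08541887682794815 [ 0.14422227 -0.68020645 -0.0327662 ]
scene {'fx': 421.6457454773988, 'fy': 421.6457454773988, 'cx': 266.6141489504305, 'cy': 202.51594932600617, 'distortion': array([-0.01677954,  0.        ,  0.        ,  0.        ,  0.        ]), 'extrinsics': array([[-0.58140969, -0.6842546 ,  0.44017998,  0.99905409],
       [ 0.81349474, -0.49804481,  0.30029598,  0.29670624],
       [ 0.01375045,  0.53267909,  0.8462056 ,  0.8282316 ],
       [ 0.        ,  0.        ,  0.        ,  1.        ]])}
side {'fx': 403.79262229412825, 'fy': 403.79262229412825, 'cx': 281.9816245400856, 'cy': 206.10291779284796, 'distortion': array([-0.08054853,  0.        ,  0.        ,  0.        ,  0.        ]), 'extrinsics': array([[-0.70352131,  0.36636601, -0.60896117,  0.09539764],
       [-0.71026461, -0.3915559 ,  0.58498561,  0.52645713],
       [-0.0241235 ,  0.84407342,  0.53568473,  0.53272936],
       [ 0.        ,  0.        ,  0.        ,  1.        ]])}
wrist {'fx': 319.08987498330777, 'fy': 319.08987498330777, 'cx': 282.23144750785445, 'cy': 211.60763796390668, 'distortion': array([0.0228433, 0.       , 0.       , 0.       , 0.       ]), 'T_tool_cam': array([[-5.02791034e-04, -9.49922626e-01, -3.12484804e-01,
        -8.00495124e-02],
       [ 9.88692998e-04,  3.12484218e-01, -9.49922437e-01,
        -1.44255554e-01],
       [ 9.99999385e-01, -7.86564022e-04,  7.82067585e-04,
         2.83261499e-05],
       [ 0.00000000e+00,  0.00000000e+00,  0.00000000e+00,
         1.00000000e+00]])}
```

View pics/scene1.png

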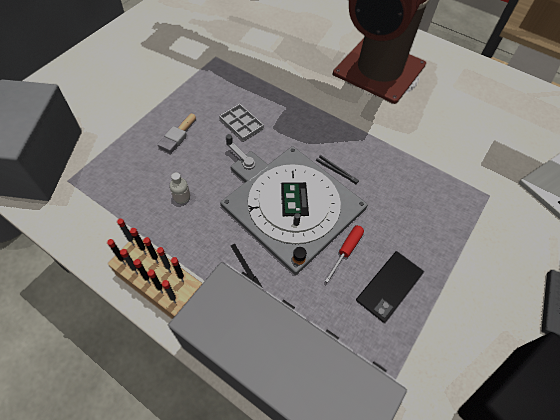

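View pics/side1.png

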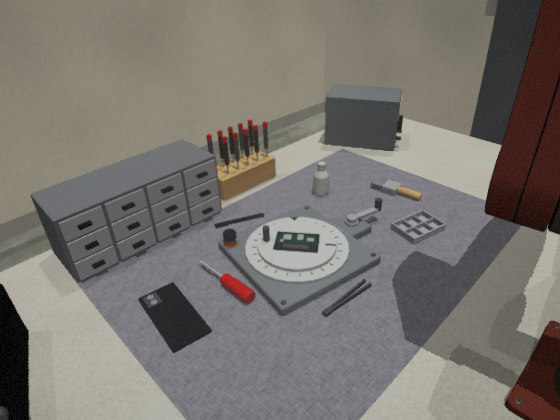

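View pics/wrist1.png

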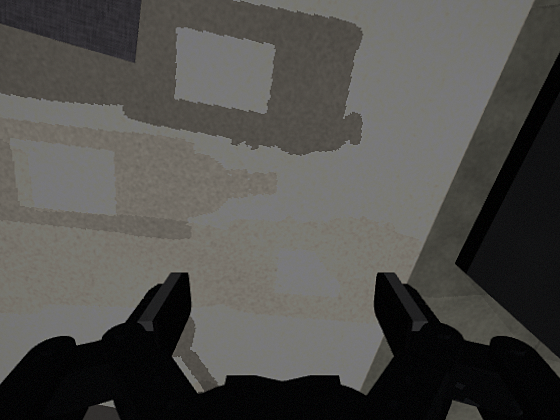

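Scene view: dial centre about (295,202), post about (297,217), clamp knob about (229,140). Next I enlarge the holder in both fixed views.

```bash
python3 - <<'E'
import cv2
a=cv2.imread('pics/scene1.png')[125:285,200:380]; cv2.imwrite('pics/sc_z.png',cv2.resize(a,None,fx=3.7,fy=3.7,interpolation=2))
a=cv2.imread('pics/side1.png')[190:310,210:400]; cv2.imwrite('pics/si_z.png',cv2.resize(a,None,fx=4,fy=4,interpolation=2))
E
```

```text
(no output)
```

View pics/sc_z.png

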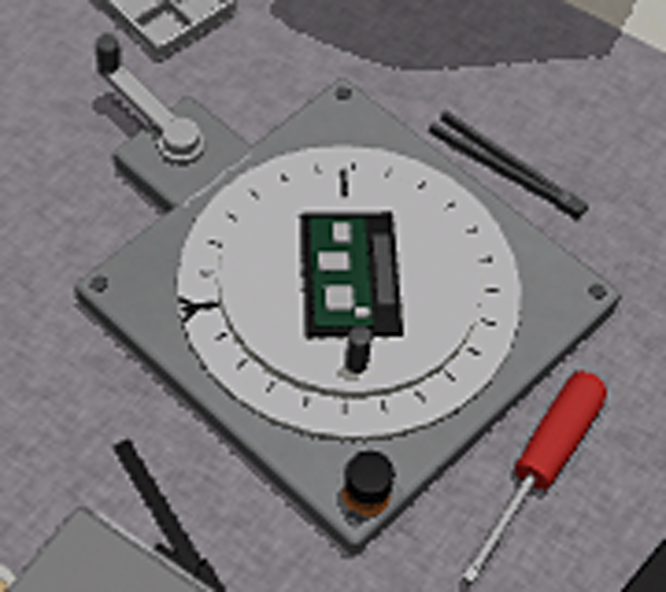

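View pics/si_z.png

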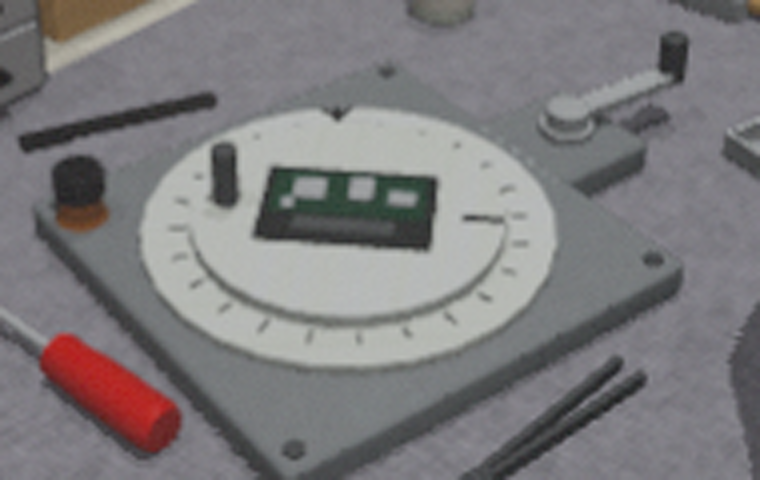

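```bash
cat >> h.py <<'E'
def ray(n,px,T=None):
    c=r.camera_params(n); E=c['extrinsics'] if n!='wrist' else T@c['T_tool_cam']
    K=np.array([[c['fx'],0,c['cx']],[0,c['fy'],c['cy']],[0,0,1]])
    u=cv2.undistortPoints(np.array([[px]],float),K,c['distortion'])[0,0]
    d=E[:3,:3]@np.array([u[0],-u[1],-1]); return E[:3,3],d/np.linalg.norm(d)
def plane(n,px,z,T=None):
    o,d=ray(n,px,T); return o+d*(z-o[2])/d[2]
def tri(R):
    A=np.zeros((3,3));b=np.zeros(3)
    for o,d in R:
        M=np.eye(3)-np.outer(d,d);A+=M;b+=M@o
    return np.linalg.solve(A,b)
def T():
    s=r.get_state();t=np.eye(4);t[:3,:3]=s['tcp_rot'];t[:3,3]=s['position'];return t
E
python3 - <<'E'
from h import *
np.set_printoptions(precision=4,suppress=True)
sc=lambda u,v:(200+(u-1.3)/3.7,125+(v-1.3)/3.7); si=lambda u,v:(210+(u-1.5)/4,190+(v-1.5)/4)
S=dict(post=((360,332),(224,148),.068),knob=((107,40),(674,38),.057),pivot=((183,133),(568,103),.038),index=((343,169),(505,219),.034),
 scrN=((343,93),(653,259),.02),scrW=((98,285),(387,70),.02),jar=((369,467),(78,165),.03))
for k,(a,b,z) in S.items():
    a=sc(*a);b=si(*b);print(k,tri([ray('scene',a),ray('side',b)]),plane('scene',a,z),plane('side',b,z))
print('scrE',plane('scene',sc(597,292),.02)); print('tgt in',plane('scene',sc(222,304),.026),'out',plane('scene',sc(185,310),.026),plane('side',si(337,112),.026))
for n,f,z,e,tol in (('scene','sc',.026,0,0),):
    pass
E
```

```text
post [0.5913 0.0963 0.0699] [0.5901 0.0954 0.068 ] [0.5933 0.095  0.068 ]
knob [ 0.4981 -0.1602  0.0583] [ 0.4969 -0.1614  0.057 ] [ 0.4991 -0.1614  0.057 ]
pivot [ 0.517  -0.0862  0.0401] [ 0.5172 -0.0852  0.038 ] [ 0.519  -0.0917  0.038 ]
index [0.4797 0.0125 0.0371] [0.478  0.0118 0.034 ] [0.4821 0.0086 0.034 ]
scrN [ 0.4177 -0.0277  0.0223] [ 0.4165 -0.0281  0.02  ] [ 0.4191 -0.031   0.02  ]
scrW [ 0.6309 -0.0659  0.0219] [ 0.6308 -0.0656  0.02  ] [ 0.6331 -0.0696  0.02  ]
jar [0.6515 0.1431 0.0539] [0.6407 0.1382 0.03  ] [0.6793 0.124  0.03  ]
scrE [0.4547 0.1849 0.02  ]
tgt in [0.6001 0.006  0.026 ] out [ 0.6167 -0.0095  0.026 ] [ 0.6178 -0.0112  0.026 ]
```

```bash
python3 -m crank '{"xyz":[[-34,0,-35],[-34,0,-35],[-34,0,-35],[-34,0,-35],[-34,0,-35]],"yaw":[0,0,0,0,0]}' 0 20
```

```text
clock: 0.78
position: [0.2808, -0.3894, 0.2311]
tcp_rot: [[-0.966, 0.0, 0.258], [-0.258, 0.0, -0.966], [-0.0, -1.0, -0.0]]
force: [0.5, -0.5, 0.5]
opening: -0.0001
```

```bash
python3 -m crank '{"xyz":[[-34,0,-35],[-34,0,-35],[-34,0,-35],[-34,0,-35],[-34,0,-35]],"yaw":[0,0,0,0,0]}'
```

```text
clock: 1.4
position: [0.3998, -0.1765, 0.2313]
tcp_rot: [[-0.966, 0.0, 0.258], [-0.258, -0.0, -0.966], [-0.0, -1.0, 0.0]]
force: [0.9, -0.6, 0.2]
opening: 0.0004
```

```bash
python3 -m crank '{"xyz":[[-34,0,-35],[-34,0,-35],[-34,0,-35],[-34,0,-35],[-34,0,-35]],"yaw":[0,0,0,0,0]}'; python3 - <<'E'
from h import *
t=T(); print(t, r.get_state()['qpos']); np.save('/tmp/T2.npy',t); shot('wrist','w2')
E
```

```text
clock: 2.02
position: [0.519, 0.0365, 0.2311]
tcp_rot: [[-0.966, -0.0, 0.258], [-0.258, -0.0, -0.966], [0.0, -1.0, 0.0]]
force: [-0.4, -0.6, 0.3]
opening: -0.0003
[[-9.66123308e-01 -9.38938787e-05  2.58080889e-01  5.18987367e-01]
 [-2.58080872e-01 -1.64092334e-04 -9.66123303e-01  3.64746165e-02]
 [ 1.33062160e-04 -9.99999982e-01  1.34301214e-04  2.31139663e-01]
 [ 0.00000000e+00  0.00000000e+00  0.00000000e+00  1.00000000e+00]] [-4.66276960e+00 -1.79000127e+00  1.02954708e+02 -9.99704732e-03
  7.88398913e+01  7.03829468e+01]
```

View pics/w2.png

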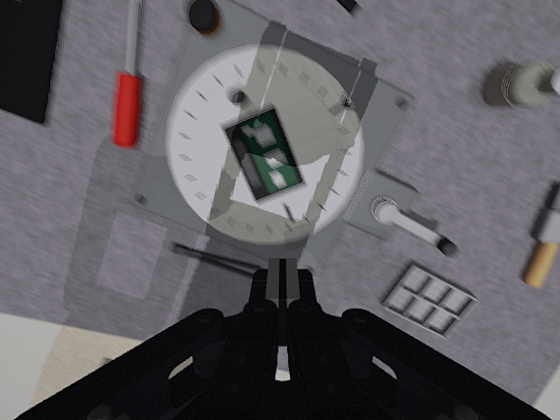

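Wrist view: post top about (236,96), index line about (291,213), target chevron about (347,103), knob (450,246), jar (203,14). I zoom in to measure.

```bash
python3 - <<'E'
import cv2
a=cv2.imread('pics/w2.png')[0:260,150:480]; a=cv2.resize(a,None,fx=2.3,fy=2.3,interpolation=2); cv2.imwrite('pics/w2z.png',cv2.convertScaleAbs(a,alpha=1.3))
a=cv2.imread('pics/w2.png')[80:240,270:380]; a=cv2.resize(a,None,fx=3.7,fy=3.7,interpolation=2); cv2.imwrite('pics/w2y.png',cv2.convertScaleAbs(a,alpha=1.3))
E
```

```text
(no output)
```

View pics/w2z.png

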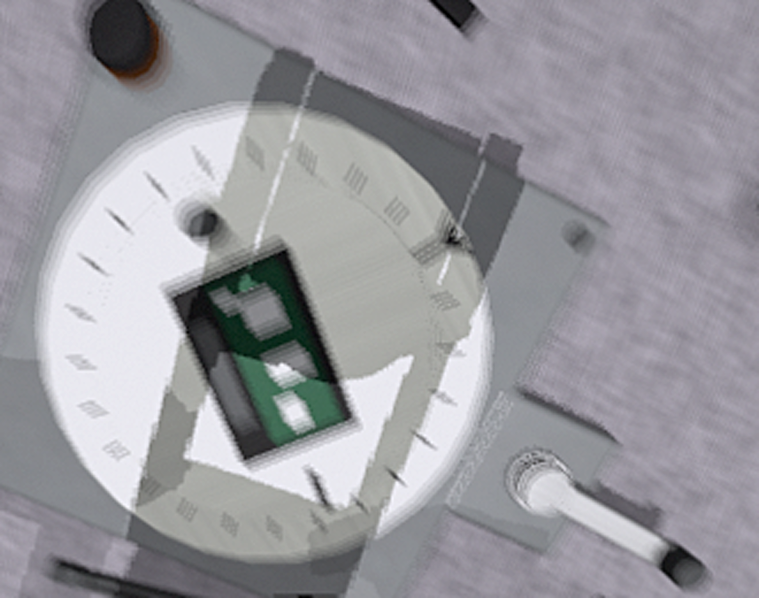

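View pics/w2y.png

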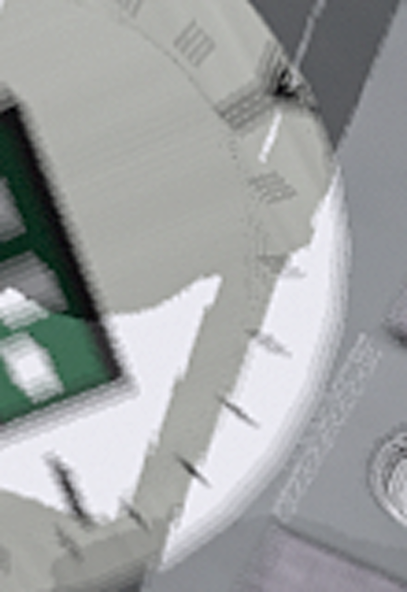

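```bash
python3 - <<'E'
from h import *
r.read_camera('wrist')
t=T(); np.save('/tmp/T3.npy',t); p,d=shot('wrist','w3'); print(t[:3,3])
a=p[0:260,150:480,::-1]; a=cv2.resize(a,None,fx=2.3,fy=2.3,interpolation=2); cv2.imwrite('pics/w3z.png',cv2.convertScaleAbs(a,alpha=1.3))
E
```

```text
[0.51960924 0.03861972 0.23096203]
```

View pics/w3z.png

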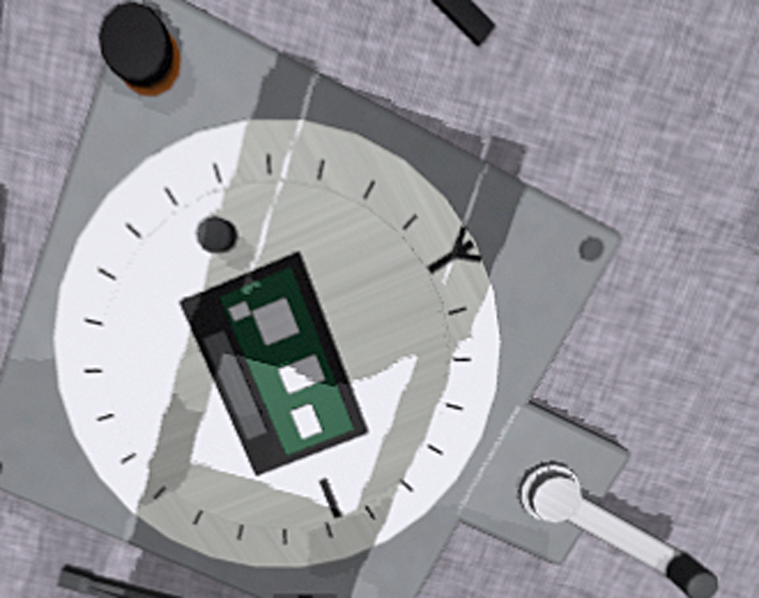

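```bash
python3 - <<'E'
from h import *
np.set_printoptions(precision=4,suppress=True)
t=np.load('/tmp/T3.npy')
q=lambda u,v:(150+(u-.65)/2.3,(v-.65)/2.3)
P=lambda u,v,z:plane('wrist',q(u,v),z,t)
ring=np.array([P(*a,.026)[:2] for a in [(53,343),(500,343),(276,119),(276,568)]]);
print(ring); A=np.c_[2*ring,np.ones(4)];s=np.linalg.lstsq(A,(ring**2).sum(1),rcond=None)[0];print('centre',s[:2],np.sqrt(s[2]+s[0]**2+s[1]**2))
c=s[:2]
d=dict(ii=P(324,480,.034),io=P(338,516,.034),ti=P(431,269,.026),to=P(458,252,.026),post=P(217,233,.068),piv=P(552,492,.04),knob=P(703,583,.057),jar=P(136,42,.05))
for k,v in d.items():
    e=v[:2]-c; print(k,v,np.linalg.norm(e),np.degrees(np.arctan2(e[1],e[0])))
sc=lambda u,v:(200+(u-1.3)/3.7,125+(v-1.3)/3.7)
for k,w,z in (('post',(217,233),(360,332)),('knob',(703,583),(107,40))): print(k,tri([ray('wrist',q(*w),t),ray('scene',sc(*z))]))
E
```

```text
[[ 0.5237  0.1628]
 [ 0.5788 -0.0396]
 [ 0.6428  0.0855]
 [ 0.4395  0.0329]]
centre [0.5413 0.0589] 0.10520259783649046
ii [0.4946 0.0227 0.034 ] 0.05903501752225323 -142.1920432109567
io [0.4784 0.0109 0.034 ] 0.07904056398983725 -142.65846110410865
ti [0.602  0.0021 0.026 ] 0.08313601655056543 -43.069718906400546
to [ 0.6121 -0.0073  0.026 ] 0.09698051959015462 -43.05223734334309
post [0.5921 0.0947 0.068 ] 0.06224789764834463 35.17741370280156
piv [ 0.5194 -0.0839  0.04  ] 0.14443484364856699 -98.70976334131136
knob [ 0.4994 -0.1614  0.057 ] 0.22422867658784765 -100.7509043992438
jar [0.6511 0.1424 0.05  ] 0.1380077995457672 37.26904847936112
post [0.5916 0.0952 0.0699]
knob [ 0.5013 -0.1572  0.0635]
```

```bash
python3 -m crank '{"xyz":[[0,0,0],[0,0,0],[0,0,0],[-46,0,16],[-46,0,16]],"yaw":[-7.5,-7.5,-7.4,0,0]}'
```

```text
clock: 2.8
position: [0.6117, 0.064, 0.2316]
tcp_rot: [[-0.796, 0.0, 0.605], [-0.605, -0.001, -0.796], [0.0, -1.0, 0.001]]
force: [0.6, 0.8, -0.5]
opening: -0.0001
```

```bash
python3 -m crank '{"xyz":[[0,35,0],[0,35,0],[0,35,0],[0,33,0],[0,0,0]],"yaw":[0,0,0,0,0]}'; python3 - <<'E'
from h import *
for n in('scene','side'):
  p,d=shot(n,n+'4')
a=cv2.imread('pics/scene4.png')[105:275,210:390];b=cv2.imread('pics/side4.png')[150:320,210:390]
cv2.imwrite('pics/c4.png',cv2.resize(np.hstack([a,b]),None,fx=2.2,fy=2.2,interpolation=2))
E
```

```text
clock: 3.42
position: [0.6079, 0.0641, 0.0899]
tcp_rot: [[-0.796, -0.007, 0.606], [-0.606, -0.0, -0.796], [0.006, -1.0, -0.004]]
force: [-1.1, -0.3, -0.2]
opening: -0.0001
```

View pics/c4.png

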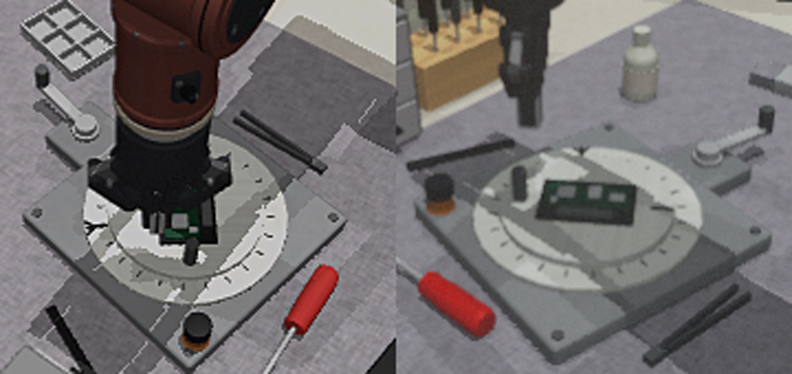

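```bash
python3 -m crank '{"xyz":[[-2,14,0],[-2,14,0],[0,13,0],[0,0,0],[0,0,0]],"yaw":[0,0,0,0,0]}'; python3 - <<'E'
from h import *
s=r.get_state();print(s['position'],s['force'])
p=s['position'][:2];R=s['tcp_rot'];e=np.array([.5915,.096])-p
print('to post: along x',e@R[:2,0],'-z',-e@R[:2,2])
E
```

```text
clock: 4.15
position: [0.6143, 0.0677, 0.0523]
tcp_rot: [[-0.795, -0.0, 0.607], [-0.607, -0.0, -0.795], [0.0, -1.0, -0.0]]
force: [0.4, -0.4, -0.1]
opening: -0.0002
[0.61429835 0.06774472 0.05225183] [ 0.40941143 -0.37160821 -0.07409684]
to post: along x 0.0009805242032879544 -z 0.03629275668980439
```

```bash
python3 -m crank '{"xyz":[[0,0,-5],[0,0,-5],[0,0,-3],[0,0,-2],[0,0,0]],"yaw":[0,0,0,0,0]}'; python3 - <<'E'
from h import *
s=r.get_state();print(s['position'],s['force'])
p=s['position'][:2];R=s['tcp_rot'];e=np.array([.5915,.096])-p
print('to post: along x',e@R[:2,0],'-z',-e@R[:2,2])
p,d=shot('scene','scene5');a=p[105:275,210:390,::-1];cv2.imwrite('pics/c5.png',cv2.resize(a,None,fx=3.4,fy=3.4,interpolation=2))
E
```

```text
clock: 4.78
position: [0.6051, 0.0798, 0.0524]
tcp_rot: [[-0.795, 0.0, 0.607], [-0.607, -0.0, -0.795], [-0.0, -1.0, 0.0]]
force: [0.4, 0.3, -0.2]
opening: 0.0002
[0.60508935 0.07976081 0.05236806] [ 0.41275062  0.31657717 -0.19408332]
to post: along x 0.000948252388777527 -z 0.02115378382780614
```

View pics/c5.png

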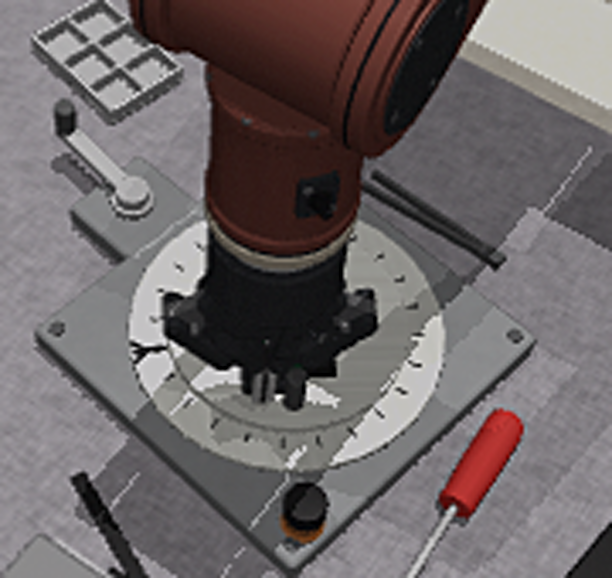

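```bash
python3 -m crank '{"xyz":[[-1.3,0,-4.4],[-1.3,0,-4.4],[-1.3,0,-4.4],[-1.3,0,-4.4],[-1.3,0,-4.4]],"yaw":[-4,-4,-4,-4,-4]}'; python3 -m crank '{"xyz":[[-1.3,0,-4.4],[-1.3,0,-4.4],[-1.3,0,-4.4],[-1.3,0,-4.4],[-1.3,0,-4.4]],"yaw":[-4,-4,-4,-4,-4]}'; python3 - <<'E'
from h import *
s=r.get_state();print(s['position'],s['force'])
e=np.array([.542,.0593])-s['position'][:2];R=s['tcp_rot'];print('centre in tool x,z',e@R[:2,0],e@R[:2,2])
out=[]
for n,b in (('scene',(105,210)),('side',(150,210))):
  p,d=shot(n,n+'6');out.append(p[b[0]:b[0]+170,b[1]:b[1]+180,::-1])
cv2.imwrite('pics/c6.png',cv2.resize(np.hstack(out),None,fx=2.2,fy=2.2,interpolation=2))
E
```

```text
clock: 5.45
position: [0.595, 0.0993, 0.0525]
tcp_rot: [[-0.538, 0.002, 0.843], [-0.843, -0.0, -0.538], [-0.001, -1.0, 0.002]]
force: [1.3, -0.2, -1.0]
opening: -0.0001
clock: 6.08
position: [0.5779, 0.1147, 0.0526]
tcp_rot: [[-0.217, 0.002, 0.976], [-0.976, 0.0, -0.217], [-0.001, -1.0, 0.002]]
force: [3.3, 0.7, -0.9]
opening: -0.0002
[0.57790677 0.11470118 0.05263299] [ 3.2715755   0.69688881 -0.87848871]
centre in tool x,z 0.061876763459790596 -0.023018307935211545
```

View pics/c6.png

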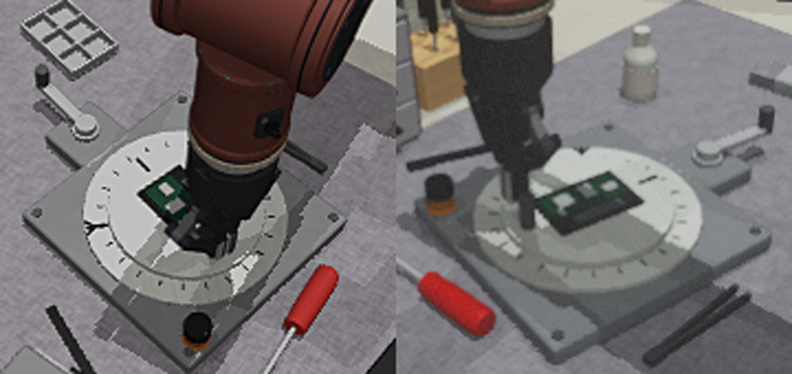

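```bash
python3 -m crank '{"xyz":[[-1.3,0,-4.4],[-1.3,0,-4.4],[-1.3,0,-4.4],[-1.3,0,-4.4],[-1.3,0,-4.4]],"yaw":[-4,-4,-4,-4,-4]}'; python3 -m crank '{"xyz":[[-1.3,0,-4.4],[-1.3,0,-4.4],[-1.3,0,-4.4],[-1.3,0,-4.4],[0,0,0]],"yaw":[-4,-4,-4,-4,0]}'; python3 - <<'E'
from h import *
r.read_camera('side')
s=r.get_state();print(s['position'],s['force'])
e=np.array([.542,.0593])-s['position'][:2];R=s['tcp_rot'];print('centre in tool x,z',e@R[:2,0],e@R[:2,2])
p,d=shot('scene','scene7');cv2.imwrite('pics/c7.png',cv2.resize(p[125:245,220:370,::-1],None,fx=5,fy=5,interpolation=2))
E
```

```text
clock: 6.8
position: [0.5564, 0.1231, 0.0527]
tcp_rot: [[0.128, 0.002, 0.992], [-0.992, 0.001, 0.128], [-0.0, -1.0, 0.002]]
force: [2.2, 1.7, 0.1]
opening: -0.0
clock: 7.42
position: [0.5375, 0.1239, 0.0525]
tcp_rot: [[0.395, 0.0, 0.919], [-0.919, 0.0, 0.395], [-0.0, -1.0, 0.0]]
force: [0.6, 1.2, 0.4]
opening: 0.0003
[0.53752862 0.12374873 0.05243805] [ 0.37216069 -0.33988373  0.66318653]
centre in tool x,z 0.06099573526981136 -0.021287379646755516
```

View pics/c7.png

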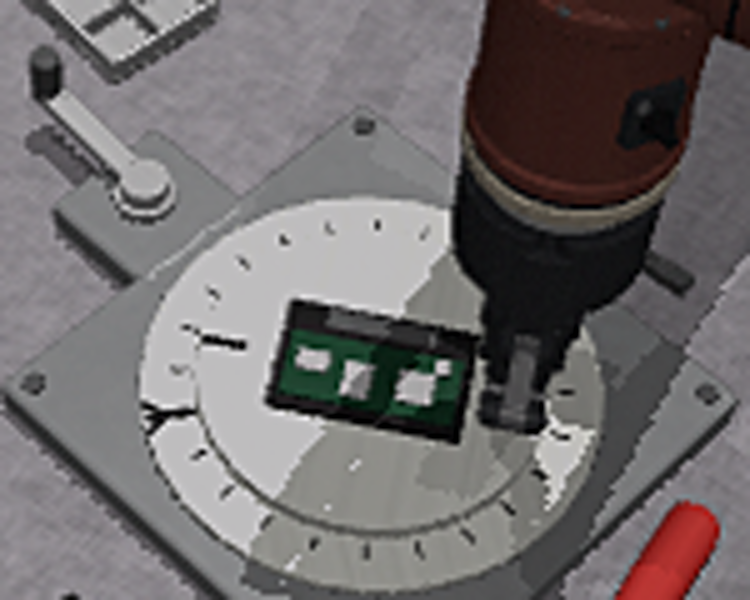

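Index line now about (203,340)–(245,346) in the zoom, target inner end (196,411); computing the remaining angle.

```bash
python3 - <<'E'
from h import *
q=lambda u,v:(220+(u-2)/5,125+(v-2)/5)
c=np.array([.542,.0593])
for k,u,v,z in (('io',203,340,.034),('ii',245,346,.034),('ti',196,411,.026),('to',155,417,.026)):
    e=plane('scene',q(u,v),z)[:2]-c; print(k,np.linalg.norm(e),np.degrees(np.arctan2(e[1],e[0])))
E
```

```text
io 0.07794033288120963 -66.63965285241727
ii 0.0587577751504196 -67.6171571919886
ti 0.08069964295552871 -42.792432743119406
to 0.09923238845367811 -43.05683318602127
```

```bash
python3 -m crank '{"xyz":[[-1.3,0,-4.4],[-1.3,0,-4.4],[-1.3,0,-4.4],[-1.3,0,-4.4],[-1,0,-3.3]],"yaw":[-4,-4,-4,-4,-3]}'; python3 - <<'E'
from h import *
for i in range(3): r.read_camera('side')
s=r.get_state();print(s['position'],s['force'],s['tcp_rot'][:2])
e=np.array([.542,.0593])-s['position'][:2];R=s['tcp_rot'];print('centre in tool x,z',e@R[:2,0],e@R[:2,2])
t=T();np.save('/tmp/T8.npy',t);shot('wrist','w8')
p,d=shot('scene','scene8');cv2.imwrite('pics/c8.png',cv2.resize(p[165:225,230:300,::-1],None,fx=9,fy=9,interpolation=2))
E
```

```text
clock: 8.15
position: [0.5167, 0.1185, 0.0524]
tcp_rot: [[0.674, 0.001, 0.739], [-0.739, 0.0, 0.674], [0.0, -1.0, 0.001]]
force: [1.6, 2.2, -0.3]
opening: -0.0001
[0.51645262 0.11829195 0.0523652 ] [ 0.13565262  0.94595828 -0.08325983] [[ 6.71960621e-01 -8.10910327e-05  7.40586874e-01]
 [-7.40586878e-01 -1.02538401e-04  6.71960613e-01]]
centre in tool x,z 0.06085549593138896 -0.02072020990338702
```

View pics/c8.png

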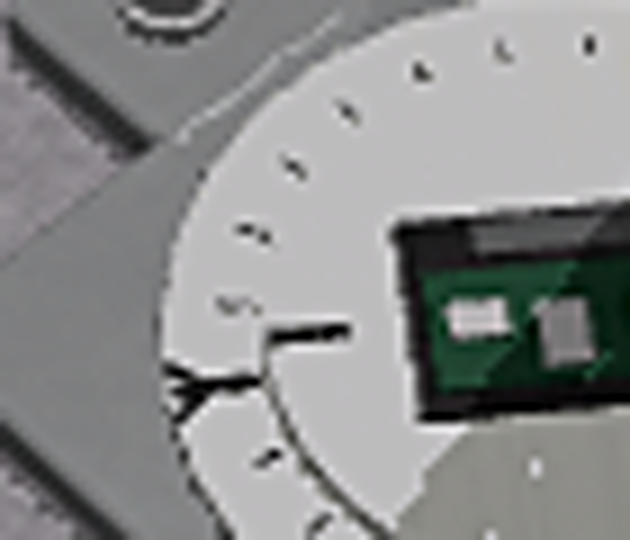

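View pics/w8.png

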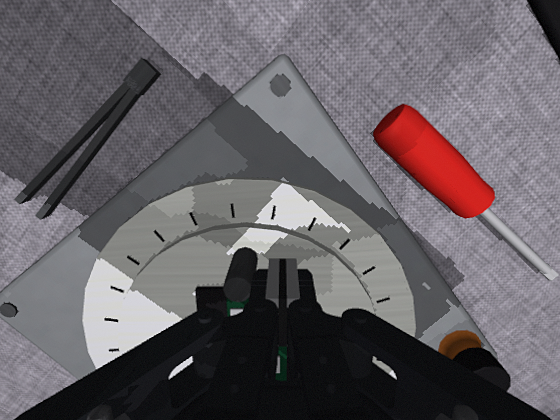

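```bash
cat > m.py <<'E'
from h import *
def go(L,n,q,T=None,c=np.array([.542,.0593])):
    for k,u,v,z in L:
        e=plane(n,q(u,v),z,T)[:2]-c; print(k,e+c,np.linalg.norm(e),np.degrees(np.arctan2(e[1],e[0])))
E
python3 - <<'E'
from m import *
go((('io',270,338,.034),('ii',349,329,.034),('ti',262,379,.026),('to',205,385,.026)),'scene',lambda u,v:(230+(u-4)/9,165+(v-4)/9))
E
```

```text
io [0.5942942  0.00152554] 0.07792670589356925 -47.850373496116475
ii [0.58063995 0.01580239] 0.058181504408403105 -48.38455933506707
ti [0.6011117 0.0040302] 0.080925544349915 -43.07624690500489
to [ 0.61083499 -0.00636451] 0.09513192763418894 -43.64964581140665
```

```bash
python3 -m crank '{"xyz":[[-0.6,0,-2.2],[-0.6,0,-2.2],[-0.1,0,-0.4],[0,0,0],[0,0,0]],"yaw":[-2,-2,-0.4,0,0]}'; python3 - <<'E'
from m import *
s=r.get_state();R=s['tcp_rot'];print(s['force'],np.degrees(np.arctan2(R[1,0],R[0,0])))
e=np.array([.542,.0593])-s['position'][:2];print('centre in tool x,z',e@R[:2,0],e@R[:2,2])
p,d=shot('scene','scene9');cv2.imwrite('pics/c9.png',cv2.resize(p[180:220,240:290,::-1],None,fx=14,fy=14,interpolation=2))
E
```

```text
clock: 9.02
position: [0.5119, 0.116, 0.0523]
tcp_rot: [[0.728, -0.0, 0.685], [-0.685, -0.0, 0.728], [-0.0, -1.0, -0.0]]
force: [-0.3, 2.0, 0.6]
opening: -0.0002
[-0.28468338  1.98809451  0.57447616] -43.2689040900191
centre in tool x,z 0.06079199969766248 -0.02070849454178579
```

View pics/c9.png

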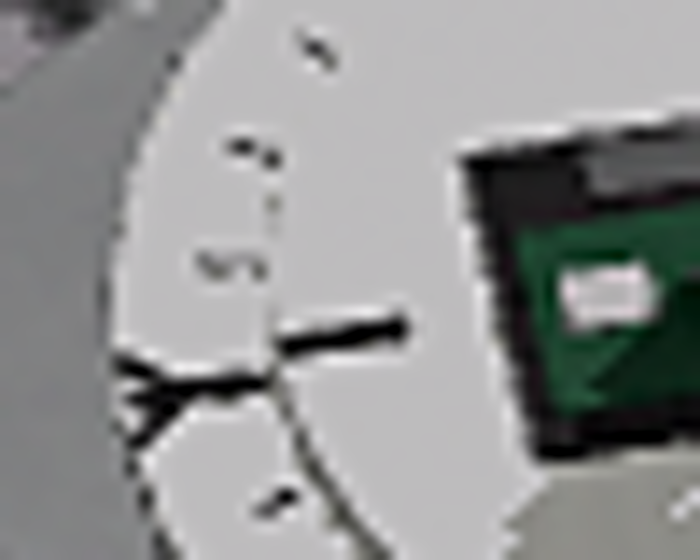

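```bash
python3 - <<'E'
from m import *
go((('io',280,348,.034),('ii',405,327,.034),('ti',268,381,.026),('to',180,389,.026)),'scene',lambda u,v:(240+(u-6.5)/14,180+(v-6.5)/14))
E
```

```text
io [0.5991595 0.0050143] 0.07882985408210334 -43.52285930506117
ii [0.58429342 0.01875919] 0.058585752138910756 -43.7879127541086
ti [0.6012726  0.00418057] 0.08094067476611931 -42.920702118812
to [ 0.61073186 -0.00627573] 0.0949960263536726 -43.65383492979056
```

```bash
python3 -m crank '{"xyz":[[0,0,6],[0,0,10],[0,-40,0],[0,-50,0],[0,-50,0]],"yaw":[0,0,0,0,0]}'; python3 -m crank '{"xyz":[[40,-20,-9],[44,0,-9],[44,0,-9],[43,0,-9],[0,0,0]],"yaw":[0,0,0,0,0]}'; python3 - <<'E'
from m import *
for i in range(3): r.read_camera('side')
t=T();np.save('/tmp/T10.npy',t);print(t[:3,3]);p,d=shot('wrist','w10')
E
```

```text
clock: 9.7
position: [0.5229, 0.128, 0.1935]
tcp_rot: [[0.728, -0.001, 0.685], [-0.685, -0.0, 0.728], [-0.0, -1.0, -0.001]]
force: [0.1, 0.8, 1.0]
opening: 0.0001
clock: 10.32
position: [0.6242, -0.0181, 0.2118]
tcp_rot: [[0.726, -0.0, 0.688], [-0.688, -0.001, 0.726], [0.0, -1.0, -0.001]]
force: [0.4, 1.0, 0.2]
opening: -0.0001
[ 0.6224508  -0.01491915  0.21181664]
```

View pics/w10.png

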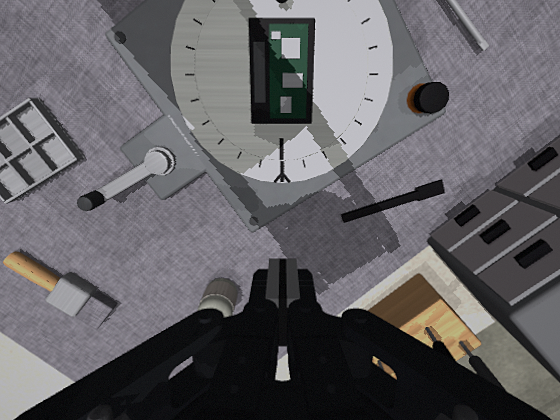

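```bash
python3 - <<'E'
from m import *
a=cv2.imread('pics/w10.png'); cv2.imwrite('pics/w10z.png',cv2.resize(a[130:190,250:315],None,fx=10,fy=10,interpolation=2))
g=cv2.cvtColor(a,cv2.COLOR_BGR2GRAY).astype(float)
t=np.load('/tmp/T10.npy')
for row in range(138,184,2):
    seg=g[row,272:292]; bg=np.median(g[row,262:302]); w=np.clip(bg-seg-15,0,None); 
    if w.sum()>30: print(row,round((w*np.arange(272,292)).sum()/w.sum(),2),round(w.sum()))
E
```

```text
138 280.81 277
140 281.15 420
142 280.01 594
144 280.41 538
146 280.8 372
148 280.78 359
150 279.7 649
152 280.94 623
154 281.03 535
156 281.04 540
158 281.1 595
160 284.44 54
162 281.54 509
164 281.54 492
166 281.75 593
168 281.74 543
170 281.54 491
172 281.54 478
174 281.73 786
176 281.55 1377
178 281.67 1616
180 281.74 1717
182 280.88 164
```

View pics/w10z.png

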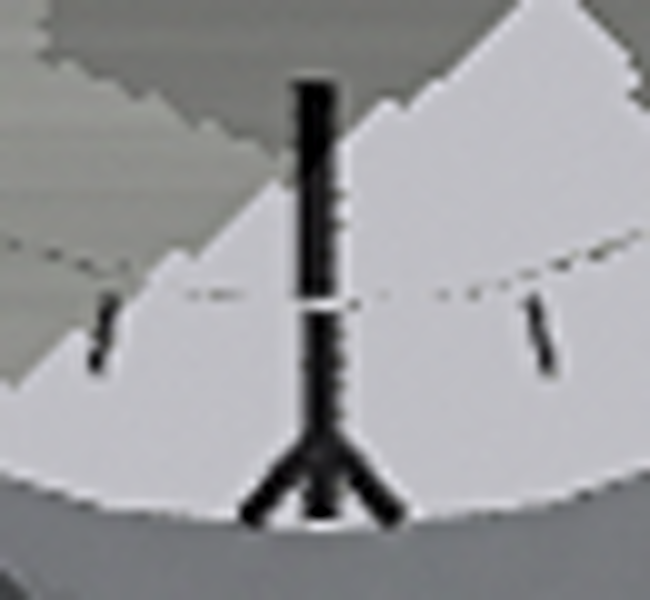

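```bash
python3 - <<'E'
from m import *
t=np.load('/tmp/T10.npy')
go((('io',281.2,158.8,.034),('ii',280.8,138.2,.034),('ti',281.45,160.8,.026),('to',281.7,173,.026)),'wrist',lambda u,v:(u,v),t)
# fit centre in this view by dark post etc: ring-edge free estimate via pivot/knob
go((('knob',88,202,.057),('piv',159,160,.040)),'wrist',lambda u,v:(u,v),t)
E
```

```text
io [0.59926687 0.00540013] 0.07864280217679476 -43.26516241111628
ii [0.58424538 0.01900196] 0.05838325318581171 -43.648543487199944
ti [0.60182392 0.00331752] 0.08193253056653757 -43.10012410000345
to [ 0.61129556 -0.00523684] 0.09469360236736192 -42.96357584457128
knob [ 0.49928669 -0.15740591] 0.22087525552080503 -101.15022240942817
piv [ 0.51706069 -0.0827129 ] 0.1441861098088085 -99.96032095720763
```

```bash
python3 - <<'E'
from m import *
print('bottle',plane('scene',(181,198),0.0),plane('scene',(176,177),.085),'side',plane('side',(321,165),.085))
print('tray',[plane('scene',p,.016)[:2] for p in((240,106),(220,119),(263,122),(243,138))])
s=r.get_state();t=s['position'];R=s['tcp_rot'];e=np.array([.5347,-.1675])-t[:2]
print(t,np.degrees(np.arctan2(R[1,0],R[0,0])),'x',e@R[:2,0],'z',e@R[:2,2],s['qpos'])
E
```

```text
bottle [ 0.67555812 -0.16581117  0.        ] [ 0.67464072 -0.16314504  0.085     ] side [ 0.66820632 -0.16069471  0.085     ]
tray [array([ 0.37144834, -0.22512405]), array([ 0.43923968, -0.23853244]), array([ 0.38166641, -0.14231709]), array([ 0.45538203, -0.15121661])]
[ 0.62239974 -0.01458754  0.21202444] -43.20689655965141 x 0.04076605136825639 z -0.17149808798877647 [-8.60517243e+00  1.31034049e+01  8.89982035e+01  1.80709045e-02
  7.79465662e+01 -5.54020625e+01]
```

```bash
python3 -m crank '{"xyz":[[10,0,-43],[10,0,-43],[11,0,-43],[10,0,-42],[0,0,0]],"yaw":[0,0,0,0,10]}'; python3 -m crank '{"xyz":[[0,0,0],[0,0,0],[0,25,0],[0,25,0],[0,25,0]],"yaw":[10,10,10,10,9]}';  python3 - <<'E'
from m import *
r.read_camera('side');r.read_camera('side')
s=r.get_state();t=s['position'];R=s['tcp_rot'];e=np.array([.4995,-.160])-t[:2]
print(t,np.degrees(np.arctan2(R[1,0],R[0,0])),'x',e@R[:2,0],'-z',-e@R[:2,2],s['force'])
T0=T();p,d=shot('wrist','w11');np.save('/tmp/T11.npy',T0)
E
```

```text
clock: 11.15
position: [0.5342, -0.1695, 0.2127]
tcp_rot: [[0.594, 0.0, 0.804], [-0.804, -0.001, 0.594], [0.001, -1.0, -0.0]]
force: [0.3, 0.1, 0.4]
opening: -0.0001
clock: 11.78
position: [0.5355, -0.1669, 0.1369]
tcp_rot: [[-0.216, 0.001, 0.976], [-0.976, -0.0, -0.216], [-0.0, -1.0, 0.001]]
force: [0.3, -0.3, 0.5]
opening: 0.0001
[ 0.53331431 -0.16604314  0.1343688 ] -102.22894006785741 x 0.0012564836761733604 -z 0.034326558476828736 [-0.2152437   0.66001483  0.57630471]
```

View pics/w11.png

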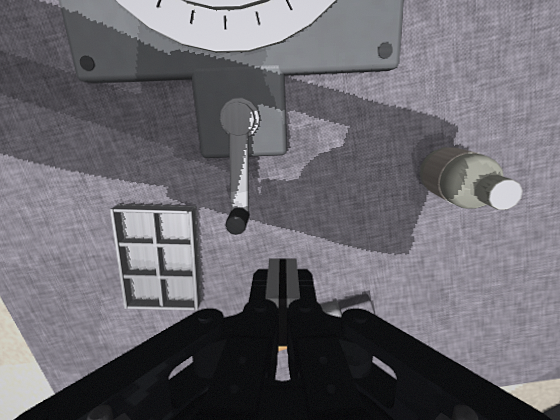

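Knob top about (237,226), hub (238,117), brush peeking out at (345,303).

```bash
python3 - <<'E'
from m import *
t=np.load('/tmp/T11.npy')
k=plane('wrist',(237,226),.057,t);print('knob',k,'hub',plane('wrist',(238,117),.040,t))
e=k[:2]-t[:2,3];print('x',e@t[:2,0],'-z',-e@t[:2,2])
print('brush',plane('wrist',(345,303),.01,t), [plane('scene',p,.01) for p in ((170,140),(192,122))])
E
```

```text
knob [ 0.49906345 -0.16248096  0.057     ] hub [ 0.5170753  -0.08759145  0.04      ]
x 0.0037736135868158657 -z 0.03422771397929278
brush [ 0.57071683 -0.27772191  0.01      ] [array([ 0.5652633 , -0.29907346,  0.01      ]), array([ 0.48630714, -0.29453291,  0.01      ])]
```

```bash
python3 -m crank '{"xyz":[[2,40,0],[0,40,0],[0,11,0],[0,0,-4],[0,0,-4]],"yaw":[0,0,0,0,0]}';  python3 - <<'E'
from m import *
r.read_camera('scene')
s=r.get_state();print(s['position'],s['force'])
out=[]
for n,b in (('scene',(90,170)),('side',(150,290))):
  p,d=shot(n,n+'12');out.append(p[b[0]:b[0]+150,b[1]:b[1]+150,::-1])
cv2.imwrite('pics/c12.png',cv2.resize(np.hstack(out),None,fx=2.6,fy=2.6,interpolation=2))
E
```

```text
clock: 12.55
position: [0.5285, -0.1691, 0.0485]
tcp_rot: [[-0.211, 0.003, 0.977], [-0.977, -0.001, -0.211], [0.001, -1.0, 0.003]]
force: [1.0, 1.1, 0.4]
opening: -0.0003
[ 0.52795201 -0.16892353  0.04828851] [ 0.21990632  0.61334093 -0.94119703]
```

View pics/c12.png

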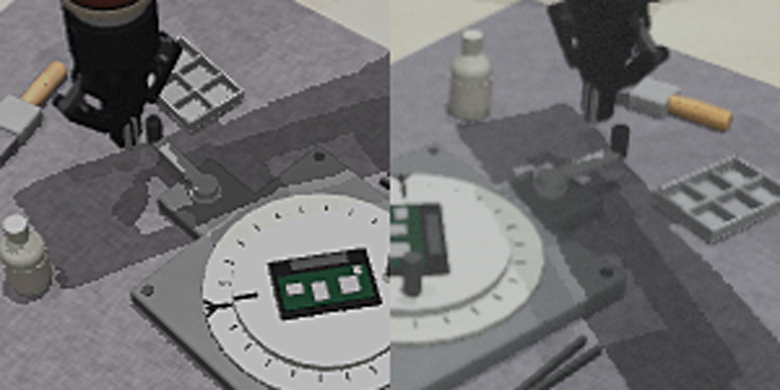

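```bash
python3 -m crank '{"xyz":[[0,4,0],[0,0,-4],[1.3,0,-5.3],[1.3,0,-5.3],[1.3,0,-5.3]],"yaw":[0,0,4,4,4]}'; python3 -m crank '{"xyz":[[1.3,0,-5.3],[1.3,0,-5.3],[1.3,0,-5.3],[1.3,0,-5.3],[1.3,0,-5.3]],"yaw":[4,4,4,4,4]}'; python3 - <<'E'
from m import *
s=r.get_state();R=s['tcp_rot'];print(s['position'],s['force'],np.degrees(np.arctan2(R[1,0],R[0,0])))
e=np.array([.5165,-.088])-s['position'][:2];print('pivot in tool x,z',e@R[:2,0],e@R[:2,2])
out=[]
for n,b in (('scene',(90,190)),('side',(150,290))):
  p,d=shot(n,n+'13');out.append(p[b[0]:b[0]+150,b[1]:b[1]+150,::-1])
cv2.imwrite('pics/c13.png',cv2.resize(np.hstack(out),None,fx=2.6,fy=2.6,interpolation=2))
E
```

```text
clock: 13.32
position: [0.5069, -0.1672, 0.0422]
tcp_rot: [[-0.413, 0.0, 0.911], [-0.911, -0.0, -0.413], [0.0, -1.0, 0.0]]
force: [1.3, -0.7, -1.2]
opening: -0.0003
clock: 13.95
position: [0.4811, -0.1588, 0.0424]
tcp_rot: [[-0.699, 0.0, 0.715], [-0.715, -0.001, -0.699], [0.0, -1.0, 0.001]]
force: [-0.8, -1.7, -0.5]
opening: 0.0001
[ 0.48111044 -0.1587641   0.04238659] [-0.79669641 -1.66110448 -0.46681075] -134.3848325172857
pivot in tool x,z -0.0753262037243467 -0.02420620595976408
```

View pics/c13.png

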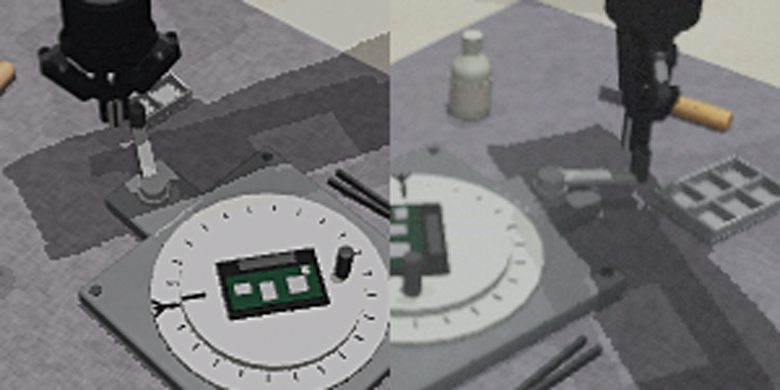

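```bash
python3 -m crank '{"xyz":[[1.3,0,-5.3],[1.3,0,-5.3],[1.3,0,-5.3],[1.3,0,-5.3],[1.3,0,-5.3]],"yaw":[4,4,4,4,4]}'; python3 -m crank '{"xyz":[[1.3,0,-5.3],[1.3,0,-5.3],[1.3,0,-5.3],[1.3,0,-5.3],[0,0,0]],"yaw":[4,4,4,4,0]}'; python3 - <<'E'
from m import *
s=r.get_state();R=s['tcp_rot'];print(s['position'],s['force'],np.degrees(np.arctan2(R[1,0],R[0,0])))
e=np.array([.5165,-.088])-s['position'][:2];print('pivot in tool x,z',e@R[:2,0],e@R[:2,2])
out=[]
for n,b in (('scene',(90,190)),('side',(150,290))):
  p,d=shot(n,n+'14');out.append(p[b[0]:b[0]+150,b[1]:b[1]+150,::-1])
cv2.imwrite('pics/c14.png',cv2.resize(np.hstack(out),None,fx=2.6,fy=2.6,interpolation=2))
E
```

```text
clock: 14.68
position: [0.4599, -0.1418, 0.0424]
tcp_rot: [[-0.901, 0.0, 0.434], [-0.434, -0.001, -0.901], [0.0, -1.0, 0.001]]
force: [-0.8, -1.7, -0.0]
opening: -0.0003
clock: 15.3
position: [0.4479, -0.1232, 0.0423]
tcp_rot: [[-0.985, -0.0, 0.171], [-0.171, 0.0, -0.985], [0.0, -1.0, -0.0]]
force: [0.2, -0.3, -0.6]
opening: 0.0001
[ 0.44788725 -0.12316918  0.04227401] [ 0.23889732 -0.29701801 -0.61199162] -170.13999993920132
pivot in tool x,z -0.07362169944924278 -0.02290036134787606
```

View pics/c14.png

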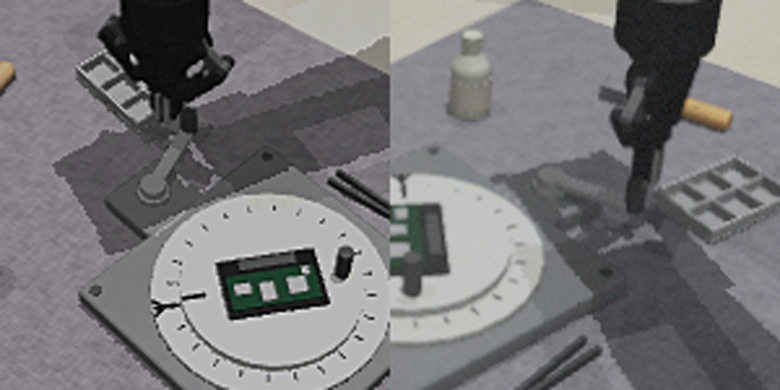

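```bash
python3 -m crank '{"xyz":[[1,0,-3.3],[1,0,-3.3],[0.8,0,-3.3],[0.5,0,-2.5],[0,0,0]],"yaw":[2.5,2.5,2.5,2,0]}'; python3 - <<'E'
from m import *
s=r.get_state();R=s['tcp_rot'];print(s['position'],s['force'],np.degrees(np.arctan2(R[1,0],R[0,0])))
e=np.array([.5165,-.088])-s['position'][:2];print('pivot in tool x,z',e@R[:2,0],e@R[:2,2])
E
python3 -m crank '{"xyz":[[0,0,-1],[0,0,-1],[0,0,0],[0,0,0],[0,0,0]],"yaw":[0,0,0,0,0]}'
```

```text
clock: 16.02
position: [0.4435, -0.1115, 0.0423]
tcp_rot: [[-1.0, 0.0, 0.006], [-0.006, -0.0, -1.0], [-0.0, -1.0, 0.0]]
force: [0.4, -0.4, -0.5]
opening: 0.0002
[ 0.44348198 -0.11152201  0.04234554] [ 0.40232098 -0.44065942 -0.48005246] -179.6633337494796
pivot in tool x,z -0.07315497195037393 -0.02309255976995534
clock: 16.65
position: [0.4433, -0.1096, 0.0423]
tcp_rot: [[-1.0, -0.0, 0.004], [-0.004, -0.0, -1.0], [0.0, -1.0, 0.0]]
force: [-1.0, -2.7, -0.3]
opening: 0.0002
```

```bash
python3 -m crank '{"xyz":[[0,0,-1],[0,0,-1],[0,0,0],[0,0,0],[0,0,0]],"yaw":[0,0,0,0,0]}'; python3 -c "
from h import *
p,d=shot('scene','scene15');cv2.imwrite('pics/c15.png',cv2.resize(p[90:240,210:360,::-1],None,fx=4,fy=4,interpolation=2))"
```

```text
clock: 17.27
position: [0.4434, -0.1091, 0.0425]
tcp_rot: [[-1.0, 0.0, 0.005], [-0.005, -0.003, -1.0], [-0.0, -1.0, 0.003]]
force: [-3.4, -9.6, -1.6]
opening: 0.0001
```

View pics/c15.png

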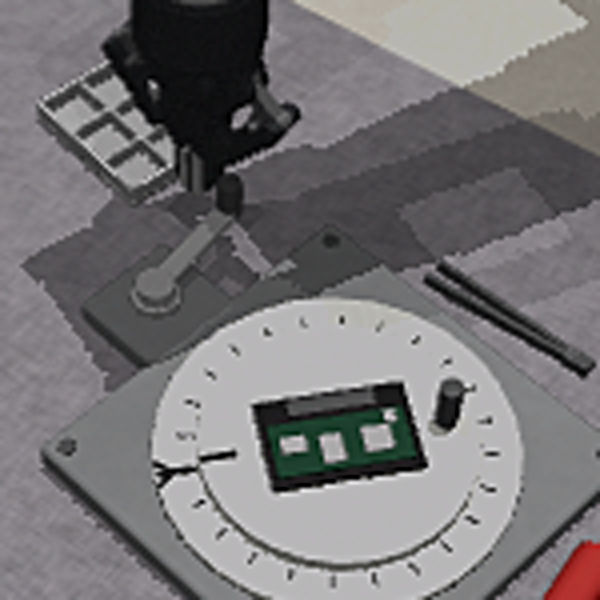

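```bash
python3 -m crank '{"xyz":[[0,0,5],[0,0,12],[0,-50,0],[0,-50,0],[0,-50,0]],"yaw":[0,0,0,0,0]}'; python3 -m crank '{"xyz":[[-12,-20,-20],[-12,0,-30],[-12,0,-30],[-8,0,-30],[0,0,0]],"yaw":[0,0,0,0,0]}'; python3 - <<'E'
from m import *
for i in range(3): r.read_camera('side')
t=T();np.save('/tmp/T16.npy',t);print(t[:3,3]);p,d=shot('wrist','w16')
E
```

```text
clock: 17.95
position: [0.4433, -0.1246, 0.1938]
tcp_rot: [[-1.0, 0.0, 0.004], [-0.004, 0.001, -1.0], [-0.0, -1.0, -0.001]]
force: [0.4, 0.1, 0.1]
opening: 0.0001
clock: 18.58
position: [0.4872, -0.0129, 0.2122]
tcp_rot: [[-1.0, -0.0, 0.007], [-0.007, 0.001, -1.0], [0.0, -1.0, -0.001]]
force: [0.3, -0.1, 0.1]
opening: 0.0001
[ 0.48682687 -0.01487629  0.21216145]
```

View pics/w16.png

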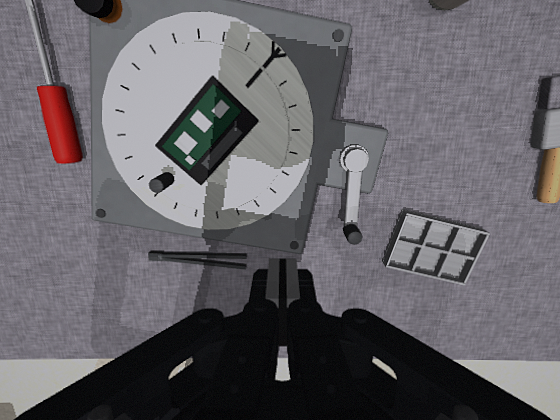

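```bash
python3 - <<'E'
from m import *
a=cv2.imread('pics/w16.png')
x=cv2.resize(a[30:100,235:300],None,fx=8,fy=8,interpolation=2); y=cv2.resize(a[130:250,320:390],None,fx=4.667,fy=4.667,interpolation=2)
cv2.imwrite('pics/w16z.png',np.hstack([x,y[:560,:270]]) )
E
```

```text
(no output)
```

View pics/w16z.png

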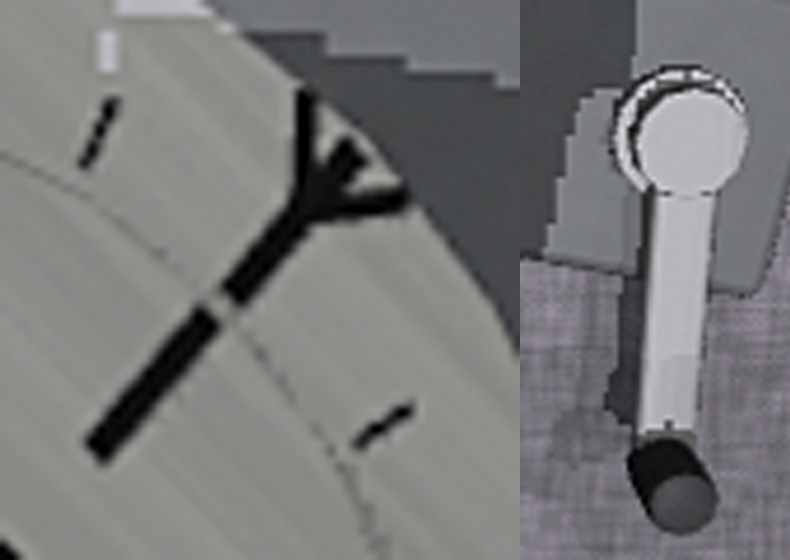

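```bash
python3 - <<'E'
from m import *
t=np.load('/tmp/T16.npy')
go((('ii',101,448,.034),('io',210,317,.034),('ti',233,293,.026),('to',345,155,.026)),'wrist',lambda u,v:(235+(u-3.5)/8,30+(v-3.5)/8),t)
q=lambda u,v:(320+(u-522)/4.667,130+(v-1.8)/4.667)
a=plane('wrist',q(684,195),.035,t);b=plane('wrist',q(667,432),.035,t);e=(b-a)[:2];print('lever dir',np.degrees(np.arctan2(e[1],e[0])))
k=plane('wrist',q(684,502),.057,t);print('knob',k);e=k[:2]-[.5165,-.0885];print(np.linalg.norm(e),np.degrees(np.arctan2(e[1],e[0])))
# base edge direction (own -x side... edge with tweezers side & tab side screws)
P=[plane('wrist',p,.02,t) for p in((100.5,213),(294.5,245),(338,35))]
for i,j in((0,1),(1,2)):
    e=(P[j]-P[i])[:2];print(np.degrees(np.arctan2(e[1],e[0])))
E
```

```text
ii [0.58502102 0.01862841] 0.059202923519528605 -43.39200963941174
io [0.59909226 0.00560115] 0.07837788300764631 -43.24563725628151
ti [0.60248329 0.00334366] 0.08239745195320425 -42.77357434887235
to [ 0.61708283 -0.00987327] 0.10209002373452061 -42.6541466709272
lever dir -179.6958890222848
knob [ 0.44134067 -0.0883701   0.057     ]
0.07515944402367213 179.90097790379073
-99.95607195897598
-9.786923106086245
```

```bash
python3 -c "
from cell import r
print(r.get_state()['clock'],r.get_state()['force']);print(r.hand_in())"
```

```text
18.775 [-0.6783531   0.11148341  0.43991232]
the job is handed in; nothing more can be done
None
```

The dial is at its working angle and the clamp lever is home against its stop. I handed the job in at 18.8 s, with the gripper clear and touching nothing.

- **Dial:** I pushed the finger post about 99° counterclockwise with the shut fingertips. The last wrist picture, taken after locking, puts the index line at −43.3° and the target line at −42.7°. That is about 0.5° (0.7 mm at the rim) short. Other measurements put the gap between 0.2° and 0.8°, and the lines look collinear in the picture, so I left it.
- **Clamp:** I swung the knob towards the robot until it stalled on the stop, with the force rising from about 3 N to 10 N. The lever then measured −179.7° to −180.1°, against −180.1° expected at the stop.
- **Other checks:** The highest tool force I read was about 10 N, on the stop. The loose items I could see in the later pictures looked unmoved, but I didn't measure them again. No check failed.

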